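# Load the sanding-drum carrier and hold it up level

## Robot

A 6-joint arm with a two-finger parallel gripper is mounted at the origin on a cart in front of the work surface, level with it; the furniture and walls round the work are solid. World frame = base frame: x ahead of the robot, y to its left, z up, the work surface at z = 0. Lengths are in m, angles in rad, forces in N, time in s.
With the tool pointing down it reaches from about 0.325 to 0.9 m from the base axis. Payload 6.1 kg.
Tool frame: the origin (TCP) lies between the finger pads; the fingertips stand ctrl.tip_extent ahead of it and the grasp point (between the pads) lies 2 mm behind it (ctrl.tip_extent is the distance from the TCP to the fingertips, in m); z points along the fingers, y is the line along which they close (so a half turn about z gives the same grasp; the last joint's range is limited). The gripper opens to 87 mm and grips with 3 to 60 N. Pads are 19 mm wide; open, the fingers measure 117 mm over their backs; the gripper's body (75 mm by 190 mm) begins 51 mm behind the grasp point.
Start: joints at [-1.328, 0.22, 1.526, -0, 1.395, -0.126], TCP at [0.225, -0.583, 0.24] pointing down, gripper open.
Joint ranges: [-2.98, 2.98], [-0.91, 2.08], [0.09, 2.57], [-1.24, 4.39], [0.2, 2.65], [-2.68, 2.68]. Speed limits (rad/s): [2.57, 2.57, 3.01, 3.14, 3.14, 3.14].

## Interface

Orientations are given as [roll, pitch, yaw] about the fixed x, y, z axes, in that order (R = Rz(yaw) Ry(pitch) Rx(roll)).
In Python, from station import ctrl gives the robot as it stands.
- The arm moves only by the shell command python3 -m inch 'ROWS'. ROWS is text: rows parted by semicolons, each of 7 numbers parted by spaces: the shift along the world's x, y, z in units of 60 mm (1.0 is 60 mm), then the turn, a rotation vector about the world's x, y, z in units of 10 degrees (1.0 is 10 degrees), then the opening, from -1 (shut) to 1 (fully open). In form: x y z wx wy wz gripper; .... A call has 1 to 20 rows; each row is the pose to reach, as a shift and turn from the pose commanded when the call began; what a row does not reach only later rows make up. A row lasts 1/8 s, in which the tool goes at most 62.5 mm and 10.7 degrees, less where a joint would pass 70% of its speed; a pose out of reach is approached as far as the arm can. A call with a gripper value outside its range is refused whole. The fingers move at their own pace and stop on an object; the grip force is fixed at half the most. Time passes only in rows, so rows that repeat a pose let the fingers close. It gives the time, the measured TCP pose, the force, the opening and the grip force at its end, in the units of the state.
- ctrl.state(): the state, without advancing time (a new reading comes with each control period).
- ctrl.snapshot(name): name is "side" or "top" or "wrist"; returns a dict with "image" (400x640x3 uint8, red, green, blue), "fx", "fy", "cx", "cy" (pixels), "dist_coeffs" ([k1, k2, p1, p2, k3] as OpenCV has them; the pictures are not rectified), "origin" and "rotation" of the camera in the world; the wrist camera has in their place "mount" (4x4, takes a point from camera to tool coordinates, whose origin is the TCP and whose axes are the flange's). Camera axes: x right, y down, z forward; pixel columns grow to the right and rows downward; lengths in m; the calibration is good to about 2 mm. A picture is of the moment at which its call begins: read the wrist's pose just before it. There is no depth.
- ctrl.close_job(): hands the job in; it is judged then, once.
The state is a dict: "time": time; "joint_pos": joint angles; "qvel": joint speeds; "effort": joint torques, N m; "eef_pos": TCP position; "tool_rot": TCP orientation; "force": force on the tool from outside, world axes, zero at the start; "moment": the same for the moment, N m; "finger_gap": opening from 0.0 (shut) to 1.0 (fully open); "grip_force": force on a finger pad.
Only numpy, scipy, OpenCV 4.12 (cv2) and the standard library are available. Lean on these libraries where they do the work, as an engineer would, in place of code of your own. Each camera call takes 0.05 s, during which the arm holds its last target. There are 200 camera calls.

## Task

The loose sanding drum belongs on the empty post of the wooden drum carrier: lower it onto that post until it rests on the steel washer at the foot, without letting it drop, and let go of it. Then take the carrier by its grip bar, lift it with both drums on it until it is about 10 cm clear of the bench, keeping it level, and finish there, still holding it steady and level in the air with nothing else bearing it. Leave the sanding block, the practice tenon and the screwdriver where they are.

Things in the scene. Friction and masses are not known exactly. Their poses are not given: they have to be found in the camera images.
- carrier: wooden sanding-drum carrier, 0.4 kg, free on the bench at any angle: plywood board 100 (own x) x 300 mm (own y), top 19 mm above the bench; dowel posts at own y = -110 mm (empty) and +110 mm (loaded); a middle stem 18 x 56 mm carries the grip bar. Origin: centre of the underside, at bench height; z up. Balances under the bar's middle with both drums (0.18 kg each) on
- free_post (a point): foot of the empty post, on the carrier's own -y side: centre of the upper face of a steel washer (58 mm across), 21 mm above the bench. The post is a straight dowel 14 mm in diameter that stands 78 mm above this point, with a rounded tip (the last 7 mm)
- full_post (a point): foot of the other post, on the carrier's own +y side, same washer and dowel; the blue-grey drum sits here
- grip (a point): middle of the grip bar, 138 mm above the carrier's underside. The bar is wood, 26 mm wide (own x), 26 mm high (its top 151 mm above the underside) and 92 mm long (own y), its long sides flat and free from above; take it across its width, at the middle
- loose_drum: sanding drum, red-brown abrasive sleeve, black rubber ends, upright on the bench left or right of the carrier: 51 mm in diameter, 64 mm high, through bore 20 mm along its axis (3 mm clearance all round on a post; seated, the post's tip stands 14 mm out of its top). Origin: centre of its underside; z up along the bore
- stored_drum: a drum of the same size with a blue-grey sleeve, already on the carrier's other post. Origin: centre of its underside
- sanding_block: cork sanding block wrapped in brown abrasive paper, 63 x 101 x 33 mm high, bystander on the bench on the other side of the carrier from the loose drum. Origin: centre of its underside; long along its own y
- tenon_sample: practice tenon, a pale wooden block 50 x 125 x 50 mm high with a narrower tongue at its own -y end, lying on the bench behind the carrier to the left, bystander. Origin: centre of its underside
- screwdriver: red-handled screwdriver, 228 mm long, lying on the bench near its front edge, right of the middle, bystander. Origin: its middle, at bench height; it lies along its own y
Not all that is in view belongs to the job. Leave any turquoise or yellow look-alike of the loose_drum alone. Leave any turquoise look-alike of the stored_drum alone.

How it is judged:
By the outcome, as a careful person would: the job done as asked, in the order asked, and still so for the second after the job is handed in, while the arm keeps its last pose, push and grip.
It also fails if it takes over 56 s, if anything falls off the work surface, if the arm or the gripper's body presses on something with over 40 N, if the wrist force passes 120 N, or if a joint passes its speed limit or range.

## Working session

There is one attempt and no reset: what is moved stays moved. The work goes in short steps, Python scripts to look and compute and a shell command to move; the robot and the scene stay as the last step left them, time stands still between calls to the robot, and variables do not carry over. Pictures are saved under pics/ and viewed, at most 10 in all, crops included, and the job is handed in when it is done.

```bash
mkdir -p pics
cat > h.py <<'E'
import numpy as np, cv2
from station import ctrl
from scipy.spatial.transform import Rotation as R
def snap(n,f):
    s=ctrl.state(); d=ctrl.snapshot(n); cv2.imwrite('pics/'+f,cv2.cvtColor(d['image'],cv2.COLOR_RGB2BGR))
    K=np.array([[d['fx'],0,d['cx']],[0,d['fy'],d['cy']],[0,0,1.]])
    if n=='wrist':
        T=np.eye(4);T[:3,:3]=R.from_euler('xyz',s['tool_rot']).as_matrix();T[:3,3]=s['eef_pos']
        T=T@np.array(d['mount']);o,r=T[:3,3],T[:3,:3]
    else: o,r=np.array(d['origin']),np.array(d['rotation'])
    np.savez('pics/'+f[:-4],K=K,D=np.array(d['dist_coeffs'],float),o=o,r=r)
def load(f):
    return np.load('pics/'+f+'.npz')
def pt(f,u,v,z):
    c=load(f);p=cv2.undistortPoints(np.array([[[u,v]]],float),c['K'],c['D'])[0,0]
    d=c['r']@np.array([p[0],p[1],1]);o=c['o'];return o+d*(z-o[2])/d[2]
def proj(f,P):
    c=load(f);Rm=c['r'].T;return cv2.projectPoints(np.array(P,float).reshape(-1,3),cv2.Rodrigues(Rm)[0],-Rm@c['o'],c['K'],c['D'])[0][:,0]
E
python3 -c "
from h import *
snap('top','top1.png');snap('side','side1.png')
print(ctrl.tip_extent,ctrl.state())
for n in('top1','side1'):
  c=load(n);print(c['o'],c['r'],c['K'])
"
```

```text
0.017 {'time': 0.1, 'joint_pos': array([-1.32811128e+00,  2.21141421e-01,  1.52751790e+00, -1.98100648e-05,
        1.39469914e+00, -1.26083375e-01]), 'qvel': array([ 0.00127476, -0.00201653, -0.00243232,  0.00024321, -0.00027735,
       -0.00012577]), 'effort': array([-2.93949661e-04, -4.95941556e+01, -3.88520014e+01,  6.99694245e-02,
        5.14526968e-02, -5.71160638e-05]), 'eef_pos': array([ 0.22516137, -0.58245486,  0.23853903]), 'tool_rot': array([-3.13983841e+00, -2.02706433e-04,  3.68771735e-01]), 'force': array([ 0.12782706, -0.04748767, -0.64490201]), 'moment': array([ 0.01865247,  0.00528177, -0.001025  ]), 'grip_force': 0.0, 'finger_gap': 1.003147355234494}
[0.40721561 0.09546076 1.07508142] [-2.98511895 -0.01844415 -1.55545425] [[381.8744995    0.         319.28474306]
 [  0.         381.8744995  199.33519595]
 [  0.           0.           1.        ]]
[0.32388888 1.53254819 0.82105243] [-2.02053794 -0.00358234 -2.99551434] [[502.63240003   0.         320.99070345]
 [  0.         502.63240003 193.54641977]
 [  0.           0.           1.        ]]
```

View pics/top1.png

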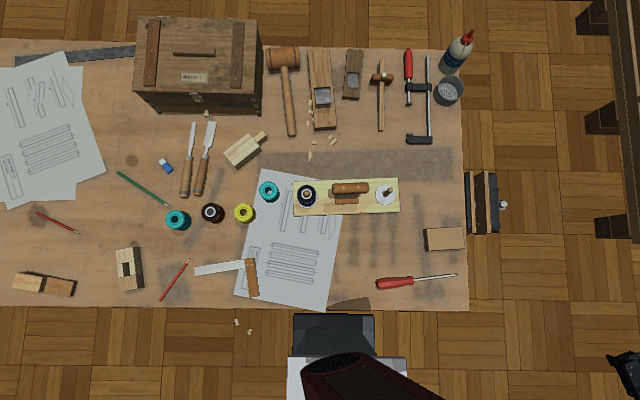

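View pics/side1.png

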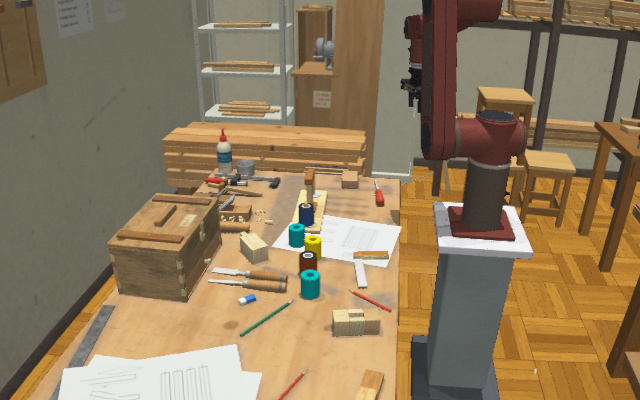

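Top view: the drum-like things are turquoise (268,190) and (177,220), yellow (243,212), red-brown (213,212), and blue-grey on the carrier (307,195). The empty post is at (385,195). The red-brown one at (213,212) fits the loose drum, so I'll confirm it in a crop.

```bash
sed -i "s/o,r=np.array(d\['origin'\]),np.array(d\['rotation'\])/o,r=np.array(d['origin']),R.from_euler('xyz',d['rotation']).as_matrix()/" h.py
python3 -c "
from h import *
snap('top','top2.png');snap('side','side2.png')
i=cv2.imread('pics/top2.png')[160:260,150:410];cv2.imwrite('pics/c1.png',cv2.resize(i,None,fx=3,fy=3,interpolation=cv2.INTER_CUBIC))
n='top2'
for k,u,v,z in [('drum',213,212,.064),('stored',307,195,.085),('posttip',385,192,.099),('grip',350,188,.151),('yel',243,212,.064),('turq',177,220,.064),('turq2',268,190,.064)]: print(k,pt(n,u,v,z).round(4))
"
```

```text
drum [0.5279 0.3605 0.064 ]
stored [0.5746 0.1121 0.085 ]
posttip [ 0.5839 -0.091   0.099 ]
grip [0.5829 0.0054 0.151 ]
yel [0.5293 0.2813 0.064 ]
turq [0.5051 0.4534 0.064 ]
turq2 [0.5899 0.2173 0.064 ]
```

View pics/c1.png

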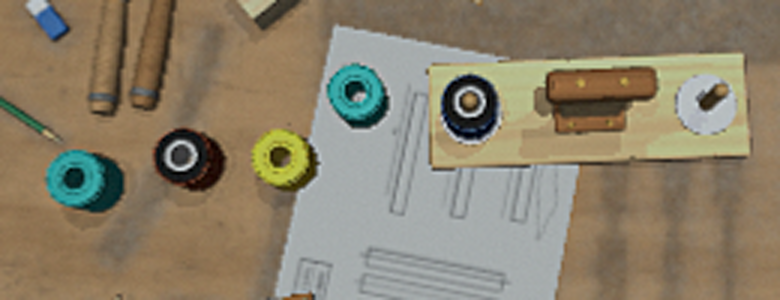

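The crop confirms it: the red-brown drum has its bore centre at crop (181,156), or full (210,211.7). The empty post's washer is at crop (707,104), and the bar top's centre is at (602,84). Next I'll measure these more precisely.

```bash
python3 -c "
from h import *
n='top2'
f=lambda x,y,z:pt(n,150+(x+.5)/3-.5,160+(y+.5)/3-.5,z)
print('drum',f(181,156,.064).round(4))
w=f(707,104,.021);s=f(470,101,.085);g=f(602,84,.151);t=f(720,88,.099)
c=[f(*p,.019) for p in[(430,65),(746,54),(751,155),(432,168)]]
print('washer',w,'tip',t,'stored',s,'grip',g,'corners mean',np.mean(c,0))
d=c[0]-c[1]+c[3]-c[2];print('yaw own y->',np.degrees(np.arctan2(-d[0],d[1])), np.linalg.norm(d)/2, np.linalg.norm(s[:2]-w[:2]))
dd=s-w;print(np.degrees(np.arctan2(-dd[0],dd[1])))
m=load(n)
print(ctrl.state()['eef_pos'])
d=ctrl.snapshot('wrist');print(np.array(d['mount']).round(3))
"
```

```text
drum [0.5287 0.3684 0.064 ]
washer [ 0.5914251 -0.1067224  0.021    ] tip [ 0.59211331 -0.10324972  0.099     ] stored [0.5790591  0.11390411 0.085     ] grip [0.58379059 0.00454695 0.151     ] corners mean [0.58393447 0.00253257 0.019     ]
yaw own y-> 3.240747473339513 0.2977851250321069 0.22097279329839706
3.2080423728858785
[ 0.22524726 -0.58260273  0.23882678]
[[-0.    -0.963 -0.268  0.073]
 [ 1.    -0.     0.    -0.   ]
 [-0.    -0.268  0.963 -0.145]
 [ 0.     0.     0.     1.   ]]
```

```bash
python3 -m inch '2 5 0 0 0 3 1;3 9 0 0 0 5 1;5.06 15.85 0 0 0 7.2 1;5.06 15.85 0 0 0 7.2 1;5.06 15.85 0 0 0 7.2 1;5.06 15.85 0 0 0 7.2 1;5.06 15.85 0 0 0 7.2 1;5.06 15.85 0 0 0 7.2 1;5.06 15.85 0 0 0 7.2 1;5.06 15.85 0 0 0 7.2 1;5.06 15.85 0 0 0 7.2 1;5.06 15.85 0 0 0 7.2 1;5.06 15.85 0 0 0 7.2 1;5.06 15.85 0 0 0 7.2 1;5.06 15.85 0 0 0 7.2 1;5.06 15.85 0 0 0 7.2 1;5.06 15.85 0 0 0 7.2 1;5.06 15.85 0 0 0 7.2 1;5.06 15.85 0 0 0 7.2 1'
python3 -c "
from h import *
snap('wrist','w1.png');print(proj('w1',[.529,.3685,.064]))"
```

```text
time: 2.62
eef_pos: [0.5289, 0.3668, 0.24]
tool_rot: [3.141, 0.0, 1.624]
force: [0.2, -0.5, 0.4]
finger_gap: 0.999
grip_force: 0.0
[[315.79411382 179.51891946]]
```

View pics/w1.png

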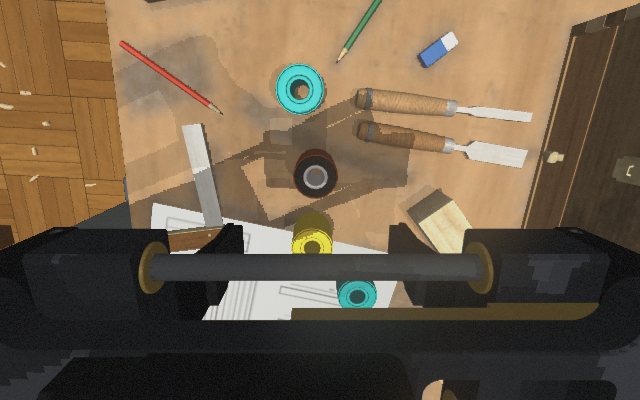

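The wrist view shows the red-brown drum's bore at (315.5,177). I predicted (315.8,179.5), so it agrees to about 1.5 mm.

```bash
python3 -c "
from h import *
s=ctrl.state();print(s['eef_pos'],s['tool_rot'],pt('w1',315.5,177,.064))"
```

```text
[0.5290454  0.36682787 0.24029843] [ 3.14075049e+00 -1.75543655e-04  1.62400895e+00] [0.52851808 0.37135748 0.064     ]
```

```bash
python3 -m inch '0 0.05 -1 0 0 0 1;0 0.05 -2 0 0 0 1;0 0.05 -2.7 0 0 0 1;0 0.05 -3.1 0 0 0 1;0 0.05 -3.3 0 0 0 1;0 0.05 -3.3 0 0 0 1;0 0.05 -3.3 0 0 0 -1;0 0.05 -3.3 0 0 0 -1;0 0.05 -3.3 0 0 0 -1;0 0.05 -3.3 0 0 0 -1;0 0.05 -3.3 0 0 0 -1;0 0.05 -3.3 0 0 0 -1;0 0.05 -3.3 0 0 0 -1;0 0.05 -3.3 0 0 0 -1'
python3 -c "
from h import *
snap('top','top3.png');print(ctrl.state()['eef_pos'])"
```

```text
time: 4.42
eef_pos: [0.5289, 0.3711, 0.0418]
tool_rot: [-3.142, -0.0, 1.625]
force: [-1.4, -0.9, 4.5]
finger_gap: 0.575
grip_force: 30.0
[0.52884703 0.37114112 0.04172877]
```

```bash
python3 -m inch '0 0 0.7 0 0 0 -1;0 0 1.6 0 0 0 -1;0 0 2.6 0 0 0 -1;0.1 -0.7 3.4 0 0 0 -1;1.04 -7.95 3.6 0 0 0 -1;1.04 -7.95 3.6 0 0 0 -1;1.04 -7.95 3.6 0 0 0 -1;1.04 -7.95 3.6 0 0 0 -1;1.04 -7.95 3.6 0 0 0 -1;1.04 -7.95 3.6 0 0 0 -1;1.04 -7.95 3.6 0 0 0 -1;1.04 -7.95 3.6 0 0 0 -1;1.04 -7.95 3.0 0 0 0 -1;1.04 -7.95 2.5 0 0 0 -1;1.04 -7.95 2.3 0 0 0 -1;1.04 -7.95 2.3 0 0 0 -1;1.04 -7.95 2.3 0 0 0 -1'
python3 -c "
from h import *
for n in('wrist','top','side'): snap(n,n[0]+'4.png')
s=ctrl.state();print(s['eef_pos'],s['tool_rot'])
p=s['eef_pos']
P=[[.5914,-.1062,.021],[.5914,-.1062,.099],[p[0],p[1],p[2]-.042],[p[0],p[1],p[2]+.022]]
ims=[]
for n in 'ts':
  q=proj(n+'4',P);print(n,q.round(1))
  i=cv2.imread(f'pics/{n}4.png');a,b=q.mean(0).astype(int);a=min(max(a,40),600);c=i[max(b-37,0):b+37,a-40:a+40];print(a-40,max(b-37,0));ims.append(cv2.resize(c,(400,400*c.shape[0]//80),interpolation=cv2.INTER_CUBIC))
h=min(x.shape[0] for x in ims);cv2.imwrite('pics/c4.png',np.hstack([x[:h] for x in ims]))
print('w',proj('w4',P).round(1))
"
```

```text
time: 6.6
eef_pos: [0.5922, -0.1059, 0.1811]
tool_rot: [3.139, 0.001, 1.626]
force: [0.1, -0.5, -1.5]
finger_gap: 0.571
grip_force: 30.0
[ 0.59216936 -0.10611543  0.18110194] [3.13918637e+00 8.98621550e-04 1.62557959e+00]
t [[385.1 194.3]
 [390.8 189.3]
 [394.  186.1]
 [399.8 180.9]]
352 150
s [[313.1 193.2]
 [313.  173.7]
 [312.8 163.3]
 [312.7 146.5]]
272 132
w [[314.6 184.5]
 [314.4 207.1]
 [315.5 225.3]
 [315.7 275.7]]
```

View pics/c4.png

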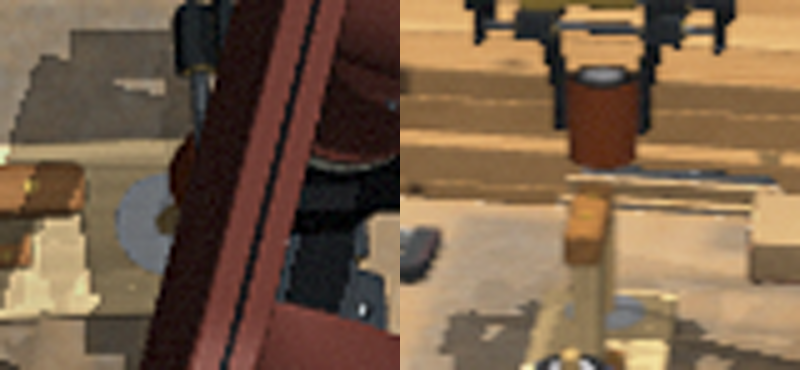

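View pics/w4.png

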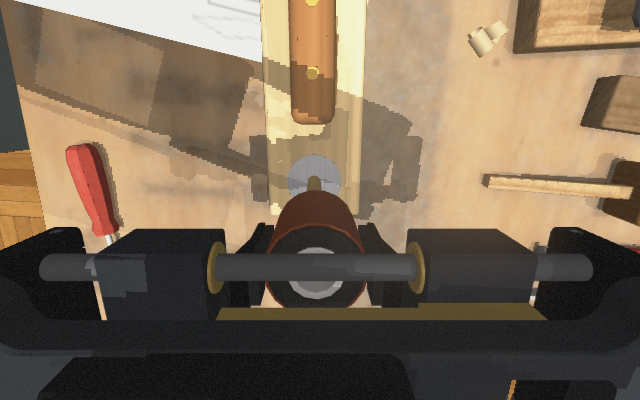

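The wrist view shows the drum held upright. Its bore is near (316,273) and the front edge of its bottom near v=191, with the washer behind spanning u 288–340 and its top edge near v=154. The side view shows the drum over the carrier's line. I'll take pixel-accurate edges next.

```bash
python3 -c "
from h import *
from scipy.optimize import least_squares
i=cv2.imread('pics/w4.png')
s=ctrl.state();p=s['eef_pos']
a=np.radians(93.1);X=np.array([np.cos(a),np.sin(a),0])
c=np.array([.5914,-.1062,.021])
print('washer far edge',proj('w4',c+X*.029),'left/right',proj('w4',[c-[.029,0,0],c+[.029,0,0]]))
b=np.array([p[0],p[1],p[2]-.042]);print('drum bottom front',proj('w4',b+X*.0255), 'top front',proj('w4',b+X*.0255+[0,0,.064]),'top back', proj('w4',b-X*.0255+[0,0,.064]))
print('ring',proj('w4',[b+[0,0,.064]+X*.01,b+[0,0,.064]-X*.01]))
o=cv2.resize(i[145:310,250:385],None,fx=4,fy=4,interpolation=cv2.INTER_NEAREST)[:600]
k=load('w4');print(k['K'][0,0])
z=o.copy()
for v in range(150,300,10): cv2.putText(z,str(v),(0,(v-145)*4+4),0,.4,(0,0,255),1);cv2.line(z,(28,(v-145)*4),(34,(v-145)*4),(0,0,255),1)
for u in range(260,385,20): cv2.putText(z,str(u),((u-250)*4-8,10),0,.4,(0,0,255),1);cv2.line(z,((u-250)*4,12),((u-250)*4,18),(0,0,255),1)
cv2.imwrite('pics/c5.png',z)
"
```

```text
washer far edge [[314.58203115 157.39822408]] left/right [[287.44296761 183.01954841]
 [341.64057269 185.89591561]]
drum bottom front [[315.50304212 189.04464077]] top front [[315.73312738 224.98159846]] top back [[315.62830727 321.63587101]]
ring [[315.69902319 256.42884392]
 [315.65800317 294.25327273]]
293.12948996498466
```

View pics/c5.png

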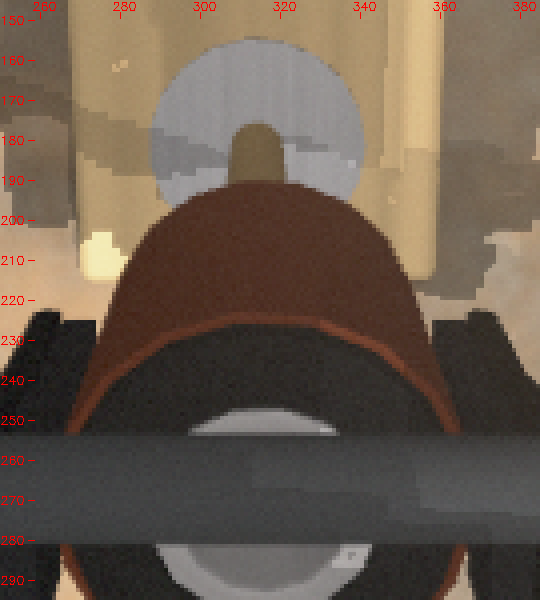

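```bash
python3 -m inch '-0.017 0.045 0 0 0 0 -1;-0.017 0.045 -0.3 0 0 0 -1;-0.017 0.045 -0.5 0 0 0 -1;-0.017 0.045 -0.6 0 0 0 -1;-0.017 0.045 -0.6 0 0 0 -1'
python3 -c "
from h import *
snap('wrist','w6.png')
s=ctrl.state();p=s['eef_pos'];print(p,s['force'])
a=np.radians(93.1);X=np.array([np.cos(a),np.sin(a),0])
i=cv2.imread('pics/w6.png')
z=cv2.resize(i[130:280,250:385],None,fx=4,fy=4,interpolation=cv2.INTER_NEAREST)
for v in range(140,280,10): cv2.putText(z,str(v),(0,(v-130)*4+4),0,.4,(0,0,255),1);cv2.line(z,(28,(v-130)*4),(34,(v-130)*4),(0,0,255),1)
for u in range(260,385,20): cv2.putText(z,str(u),((u-250)*4-8,10),0,.4,(0,0,255),1)
cv2.imwrite('pics/c6.png',z)
for y in(-.106,-.104,-.102):
  c=np.array([.591,y,.021]);print(y,proj('w6',[c+X*.029,c+X*.007]).round(1))
b=p-[0,0,.042];print(proj('w6',b+X*.0255))
"
```

```text
time: 7.38
eef_pos: [0.5897, -0.1031, 0.1423]
tool_rot: [-3.14, -0.001, 1.625]
force: [-0.1, 0.5, -1.2]
finger_gap: 0.575
grip_force: 30.0
[ 0.59014365 -0.10326621  0.14312256] [-0.07024133 -0.09963541 -1.38709597]
-0.106 [[317.3 166.7]
 [317.2 189.9]]
-0.104 [[317.4 164.5]
 [317.3 187.8]]
-0.102 [[317.5 162.4]
 [317.5 185.7]]
[[316.59459553 189.29677161]]
```

View pics/c6.png

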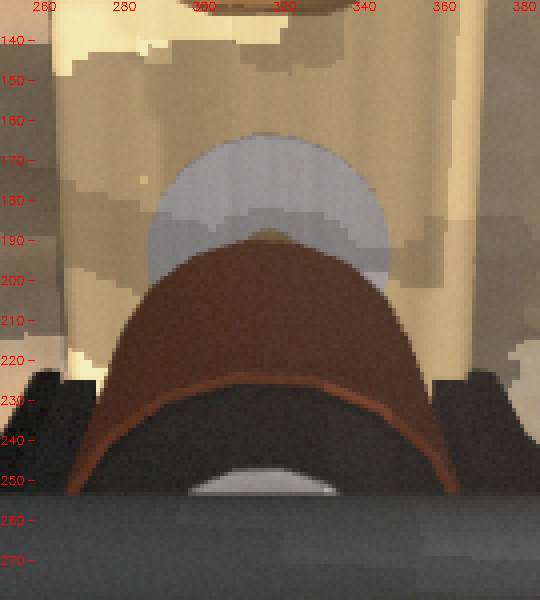

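The washer's far edge is at v=163 and its centre near u=316.5. The post sliver is centred near u=317 over the drum's bottom front edge at v=190, so it is aligned within about 1 mm. Lowering now.

```bash
python3 -m inch '0 0.01 -0.15 0 0 0 -1;0 0.01 -0.3 0 0 0 -1;0 0.01 -0.45 0 0 0 -1;0 0.01 -0.45 0 0 0 -1'; python3 -c "
from station import ctrl
s=ctrl.state();print(s['eef_pos'],s['force'],s['moment'])"
```

```text
time: 7.92
eef_pos: [0.5894, -0.1024, 0.1151]
tool_rot: [-3.139, -0.001, 1.625]
force: [0.3, 0.6, -0.8]
finger_gap: 0.573
grip_force: 30.0
[ 0.58939145 -0.10242602  0.11511911] [ 0.33316717  0.59454473 -0.77600527] [ 0.0033374  -0.14903997 -0.03919433]
```

```bash
python3 -m inch '0 0 -0.2 0 0 0 -1;0 0 -0.4 0 0 0 -1;0 0 -0.6 0 0 0 -1;0 0 -0.75 0 0 0 -1;0 0 -0.8 0 0 0 -1;0 0 -0.8 0 0 0 -1'; python3 -c "
from station import ctrl
s=ctrl.state();print(s['eef_pos'],s['force'],s['moment'])"
```

```text
time: 8.68
eef_pos: [0.5903, -0.1027, 0.0684]
tool_rot: [-3.141, -0.0, 1.625]
force: [0.8, -0.0, -1.6]
finger_gap: 0.569
grip_force: 30.0
[ 0.59026379 -0.10265301  0.06837762] [ 0.76127641 -0.0061095  -1.63996081] [ 0.05054266 -0.06791363  0.00429099]
```

```bash
python3 -m inch '0 0 -0.03 0 0 0 -1;0 0 -0.06 0 0 0 -1;0 0 -0.075 0 0 0 -1;0 0 -0.075 0 0 0 -1;0 0 -0.075 0 0 0 -1'; python3 -m inch '0 0 -0.015 0 0 0 -1;0 0 -0.015 0 0 0 -1;0 0 -0.015 0 0 0 -1'
```

```text
time: 9.3
eef_pos: [0.5903, -0.1027, 0.0641]
tool_rot: [3.141, 0.0, 1.625]
force: [-0.1, -0.2, -1.6]
finger_gap: 0.569
grip_force: 30.0
time: 9.68
eef_pos: [0.5903, -0.1027, 0.0631]
tool_rot: [-3.142, -0.0, 1.625]
force: [0.7, -0.2, -1.7]
finger_gap: 0.573
grip_force: 30.0
```

```bash
python3 -m inch '0 0 -0.008 0 0 0 -1;0 0 -0.016 0 0 0 -1;0 0 -0.016 0 0 0 -1'; python3 -m inch '0 0 -0.008 0 0 0 -1;0 0 -0.016 0 0 0 -1;0 0 -0.016 0 0 0 -1'
```

```text
time: 10.05
eef_pos: [0.5904, -0.1027, 0.0627]
tool_rot: [3.142, 0.0, 1.625]
force: [-1.3, 0.3, 4.6]
finger_gap: 0.575
grip_force: 30.0
time: 10.42
eef_pos: [0.5904, -0.1027, 0.0626]
tool_rot: [-3.142, 0.0, 1.626]
force: [-5.6, 1.4, 11.3]
finger_gap: 0.57
grip_force: 30.0
```

Contact came at the expected height of 0.0627. Releasing and rising.

```bash
python3 -m inch '0 0 0.01 0 0 0 0.4;0 0 0.01 0 0 0 0.7;0 0 0.01 0 0 0 1;0 0 0.01 0 0 0 1;0 0 0.01 0 0 0 1;0 0 0.01 0 0 0 1;0 0 0.4 0 0 0 1;0 0 1.2 0 0 0 1;0 0 2.2 0 0 0 1;0 0 3 0 0 0 1;0 0 3 0 0 0 1;0 0 3 0 0 0 1'
python3 -c "
from h import *
snap('wrist','w7.png')
s=ctrl.state();print(s['eef_pos'],s['tool_rot'],proj('w7',[[.584,.004,.151],[.5903,-.1027,.085]]))"
```

```text
time: 11.92
eef_pos: [0.59, -0.1026, 0.2407]
tool_rot: [-3.141, -0.0, 1.625]
force: [-0.5, -0.1, -1.1]
finger_gap: 0.998
grip_force: 0.0
[ 0.58942862 -0.10241162  0.23956429] [-3.13920246e+00 -9.16711783e-04  1.62543964e+00] [[315.58709379  66.31561681]
 [316.08180104 185.45288934]]
```

View pics/w7.png

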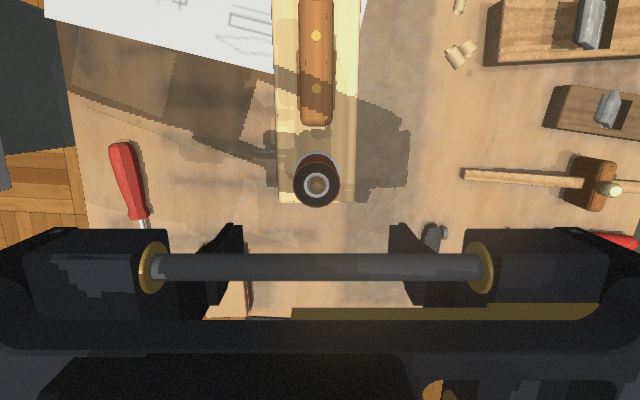

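The drum is seated with the post's tip in its bore at (317,185). The bar's screws at (316,35) and (316.5,89) put its middle near y=0.0065. Next is the bar grasp.

```bash
python3 -m inch '-0.09 0.9 0 0 0 0 1;-0.09 1.82 0 0 0 0 1;-0.09 1.82 0 0 0 0 1;-0.09 1.82 -0.7 0 0 0 1;-0.09 1.82 -1.3 0 0 0 1;-0.09 1.82 -1.65 0 0 0 1;-0.09 1.82 -1.76 0 0 0 1;-0.09 1.82 -1.76 0 0 0 1;-0.09 1.82 -1.76 0 0 0 0;-0.09 1.82 -1.76 0 0 0 -0.3;-0.09 1.82 -1.76 0 0 0 -0.5;-0.09 1.82 -1.76 0 0 0 -1;-0.09 1.82 -1.76 0 0 0 -1;-0.09 1.82 -1.76 0 0 0 -1;-0.09 1.82 -1.76 0 0 0 -1;-0.09 1.82 -1.76 0 0 0 -1;-0.09 1.82 -1.76 0 0 0 -1;-0.09 1.82 -1.76 0 0 0 -1'
```

```text
time: 14.22
eef_pos: [0.5846, 0.0065, 0.1355]
tool_rot: [-3.141, -0.0, 1.626]
force: [-2.4, 0.1, 1.2]
finger_gap: 0.296
grip_force: 30.0
```

```bash
python3 -m inch '0 0 0.1 0 0 0 -1;0 0 0.2 0 0 0 -1;0 0 0.3 0 0 0 -1;0 0 0.3 0 0 0 -1;0 0 0.3 0 0 0 -1'; python3 -c "
from station import ctrl
s=ctrl.state();print(s['eef_pos'],s['force'],s['moment'])"; python3 -m inch '0 0 0.15 0 0 0 -1;0 0 0.35 0 0 0 -1;0 0 0.6 0 0 0 -1;0 0 0.85 0 0 0 -1;0 0 1.1 0 0 0 -1;0 0 1.25 0 0 0 -1;0 0 1.34 0 0 0 -1;0 0 1.37 0 0 0 -1;0 0 1.37 0 0 0 -1;0 0 1.37 0 0 0 -1;0 0 1.37 0 0 0 -1;0 0 1.37 0 0 0 -1;0 0 1.37 0 0 0 -1;0 0 1.37 0 0 0 -1'
python3 -c "
from h import *
s=ctrl.state();print(s['eef_pos'],s['tool_rot'],s['force'],s['moment'],s['qvel'].round(3))
ims=[]
snap('side','s8.png');snap('wrist','w8.png')
i=cv2.imread('pics/s8.png')[80:240,240:400];j=cv2.imread('pics/w8.png')
p=s['eef_pos'];a=np.radians(93.15-90);r=np.array([[np.cos(a),-np.sin(a),0],[np.sin(a),np.cos(a),0],[0,0,1]])
o=p-[0,0,.136]
q=[o+r@np.array([x,y,.019]) for x,y in((-.05,-.15),(.05,-.15),(.05,.15),(-.05,.15))]
for g,n,off in((i,'s8',(240,80)),(j,'w8',(0,0))): 
  cv2.polylines(g,[(proj(n,q)-off).round().astype(np.int32)],True,(0,0,255),1)
cv2.imwrite('pics/c8.png',np.hstack([cv2.resize(i,(400,400)),cv2.resize(j,(400,250))[:].copy() if 0 else cv2.copyMakeBorder(cv2.resize(j,(400,250)),0,150,0,0,0)]))
"
```

```text
time: 14.85
eef_pos: [0.5848, 0.0065, 0.1535]
tool_rot: [-3.141, -0.0, 1.625]
force: [0.1, -0.7, -6.3]
finger_gap: 0.295
grip_force: 30.0
[0.58479035 0.00654695 0.15349707] [ 0.14606039 -0.68056075 -6.29581985] [-0.07259838 -0.10399695 -0.07263192]
time: 16.6
eef_pos: [0.5849, 0.0065, 0.2358]
tool_rot: [3.142, 0.0, 1.625]
force: [0.1, -0.5, -6.6]
finger_gap: 0.293
grip_force: 30.0
[0.58489273 0.00653322 0.2358128 ] [3.14157477e+00 7.77449523e-06 1.62543565e+00] [ 0.12496301 -0.49073568 -6.57184054] [-0.05170494 -0.10307882  0.02935901] [-0.    -0.001 -0.002 -0.002  0.    -0.001]
```

View pics/c8.png

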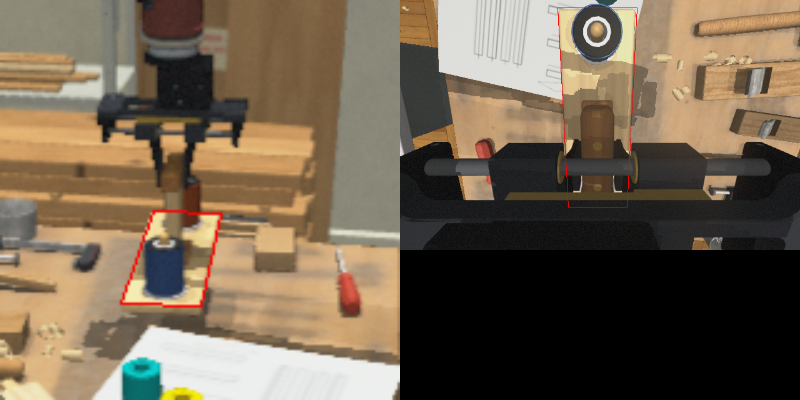

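The predicted outline of a level board matches the lifted carrier in both views. Both drums are on it and the tool has risen 100.3 mm, steady. Handing in.

```bash
python3 -c "
from station import ctrl
print(ctrl.close_job())"
```

```text
the job is handed in; nothing more can be done
None
```

The loose drum is on the empty post, resting on its washer, and the carrier with both drums is held level and steady about 10 cm above the bench; the job is handed in at about 17 s of robot time.

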